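# Hook the sprung latch of the red-knobbed mould jig

## Robot

A 6-joint arm with a two-finger parallel gripper is mounted at the origin on the work surface. World frame = base frame: x ahead of the robot, y to its left, z up, the work surface at z = 0. Lengths are in m, angles in rad, forces in N, time in s.
With the tool pointing down it reaches from about 0.4 to 0.825 m from the base axis. Payload 7 kg.
Tool frame: the origin (TCP) lies at the centre of the arm's flange, where the gripper is bolted on; the fingertips stand 178 mm ahead of it and the grasp point (between the pads) lies ahead of it (tcp_to_grasp is the z of the grasp point in the tool frame, in m); z points along the fingers, x is the direction in which the jaws open and shut, and the axes are right-handed (so a half turn about z gives the same grasp; the last joint's range is limited). The gripper opens to 88 mm and grips with 3 to 60 N. Pads are 19 mm wide; open, the fingers measure 130 mm over their backs; the gripper's body (78 mm by 193 mm) begins 47 mm behind the grasp point.
Start: joints at [1.418, 0.359, 0.012, 0, -1.224, -0.288], TCP at [0.288, 0.61, 0.405] pointing down, gripper open.
Joint ranges: [-3.07, 3.07], [-1.43, 2.12], [-1.02, 1.25], [-3.03, 1.67], [-3.05, -0], [-3.03, 3.03]. Speed limits (rad/s): [2.39, 2.39, 3.01, 3.14, 3.14, 3.14].

## Interface

Orientations are given as [roll, pitch, yaw] about the fixed x, y, z axes, in that order (R = Rz(yaw) Ry(pitch) Rx(roll)).
In Python, from station import get_state, grab_frame, job_done, tcp_to_grasp gives the robot as it stands.
- The arm moves only by the tool drive_tool, never from a script. Its argument "moves" is a list of rows, each a list of 7 numbers: the shift along the tool's x, y, z in mm, then the turn, a rotation vector about the tool's x, y, z in degrees, then the closure, from -1 (fully open) to 1 (shut), so that 0 is half open. In form: [[dx, dy, dz, ax, ay, az, claw], ...]. A call has 1 to 12 rows; each row is the pose to reach, as a shift and turn from the pose commanded when the call began, along the tool's axes at that moment; what a row does not reach only later rows make up. A row lasts 1/8 s, in which the tool goes at most 62.5 mm and 10.7 degrees, less where a joint would pass 70% of its speed; a pose out of reach is approached as far as the arm can. A call with a gripper value outside its range is refused whole. The fingers move at their own pace and stop on an object; "grip_force" is the grip in N (left out, the last holds). Time passes only in rows, so rows that repeat a pose let the fingers close. It gives the time, the measured TCP pose, the force and the opening at its end, in the units of the state.
- get_state(): the state, without advancing time (a new reading comes with each control period).
- grab_frame(name): name is "scene" or "top" or "wrist"; returns a dict with "img" (420x560x3 uint8, red, green, blue), "range_z" (420x560 float32, m along the optical axis (not along the pixel's ray), 0 where there is no reading), "fovy" (degrees; the focal length in pixels is half the picture's height over the tangent of half this angle, whatever the lens; pixels are square), "cx", "cy" (the principal point, pixels), "rvec" (rotation vector, rad) and "tvec" (3), from world to camera coordinates, as OpenCV has them. Camera axes: x right, y down, z forward; pixel columns grow to the right and rows downward; lengths in m; the calibration is good to about 2 mm. A picture is of the moment at which its call begins.
- job_done(): hands the job in, once; it reports no verdict.
The state is a dict: "t": time; "q": joint angles; "qd": joint speeds; "joint_efforts": joint torques, N m; "eef_pos": TCP position; "ee_rot": TCP orientation; "force": force on the tool from outside, world axes, zero at the start; "moment": the same for the moment, N m; "width": finger opening in m.
Only numpy, scipy, OpenCV 4.12 (cv2) and the standard library are available. Lean on these libraries where they do the work, as an engineer would, in place of code of your own. Each camera call takes 0.05 s, during which the arm holds its last target. There are 200 camera calls.

## Task

Latch the mould jig that has the red knob: press the knob down so that its forked hook drops below the head of the brass-headed post, slide it along until the fork straddles the post, then let go so that the spring pulls the hook up and it stays caught under the head. Leave the blue and yellow knobs as they are.

Things in the scene. Friction and masses are not known exactly. Their poses are not given: they have to be found in the camera images.
- red_knob (a point): Centre of the red upright knob (34 mm diameter, 30 mm tall) on a sprung plunger, 125 mm above the bench unpressed. It presses straight down 18 mm at most (4 N at first, 11 N at the stop). Held or pushed it also slides level towards the post (its +y axis; z up), with 2 N friction, and stays where left. Below it: 10 mm stem with spring, 26 mm barrel, carriage top 55 mm under this point.
- red_post (a point): Centre of the top of the fixed post's brass head (disc 22 mm diameter, 6 mm thick, on a 10 mm neck), 44 mm above the bench. Knob to post, horizontally: 37 to 45 mm at the start, 15 mm at the slide's end stop. The fork (6 mm thick, tips 24 mm ahead of the knob's axis) passes under the head only with the knob pressed 10 mm or more; when caught, the knob rests 9 mm lower than unpressed.
- blue_knob (a point): Centre of the blue knob of a second jig of the same build, to be left alone. Every jig has an oak base 90 x 130 mm fixed to the bench, a rail 62 mm high on the -x side of its post and a taped strip 38 mm high on the +x side.
- yellow_knob (a point): Centre of the yellow knob of a third jig of the same build, to be left alone.

How it is judged:
By the outcome, as a careful person would: the job done as asked, in the order asked, and still so for the second after the job is handed in, with the robot touching nothing.
It also fails if it takes over 30 s, if anything falls off the work surface, if the arm or the gripper's body presses on something with over 40 N, if the wrist force passes 120 N, or if a joint passes its speed limit or range.

## Working session

There is one attempt and no reset: what is moved stays moved. The work goes in short steps, Python scripts to look and compute and a tool call to move; the robot and the scene stay as the last step left them, time stands still between calls to the robot, and variables do not carry over. Pictures are saved under pics/ and viewed, about 8 in all and at most 12, crops included, and the job is handed in when it is done.

Besides the shell and the picture viewer there is one more tool, called after "Call:" by a JSON object that holds its "name" and its "arguments". drive_tool: Moves the arm, as the interface text tells. Its arguments: {"type":"object","properties":{"moves":{"type":"array"},"grip_force":{"type":"number"}},"required":["moves"]}

```bash
mkdir -p pics; cat > h.py <<'E'
import numpy as np, cv2
from station import *
def save(f,name): cv2.imwrite('pics/'+name, cv2.cvtColor(f['img'],cv2.COLOR_RGB2BGR))
def cloud(f):
    h,w=f['range_z'].shape; F=h/2/np.tan(np.radians(f['fovy']/2))
    v,u=np.mgrid[:h,:w]; z=f['range_z']
    P=np.stack([(u-f['cx'])/F*z,(v-f['cy'])/F*z,z],-1)
    R=cv2.Rodrigues(np.array(f['rvec'],float))[0]
    return (P-np.array(f['tvec']).ravel())@R   # R^T (P-t)
def masks(f):
    hsv=cv2.cvtColor(f['img'],cv2.COLOR_RGB2HSV); H,S,V=[hsv[...,i].astype(int) for i in range(3)]
    ok=(S>120)&(V>60)&(f['range_z']>0)
    return dict(red=ok&((H<6)|(H>174)),blue=ok&(H>100)&(H<130),yellow=ok&(H>22)&(H<35))
E
python3 - <<'E'
from h import *
print(tcp_to_grasp); s=get_state(); print({k:np.round(v,3) for k,v in s.items()})
for n in('top','scene'):
    f=grab_frame(n); save(f,n+'0.png'); W=cloud(f)
    for c,m in masks(f).items():
        k,l,st,ce=cv2.connectedComponentsWithStats(m.astype(np.uint8))
        for i in range(1,k):
            if st[i,4]>40:
                p=W[l==i]; print(n,c,st[i],np.round(np.median(p,0),4),p.min(0).round(3),p.max(0).round(3))
E
```

```text
0.1593
{'t': np.float64(0.0), 'q': array([ 1.418,  0.359,  0.011, -0.   , -1.224, -0.288]), 'qd': array([ 0.001, -0.   , -0.001,  0.001,  0.   ,  0.003]), 'joint_efforts': array([ 2.0000e-03, -5.8272e+01,  2.9304e+01,  6.9970e+00,  7.0000e-03,
       -0.0000e+00]), 'eef_pos': array([0.288, 0.61 , 0.404]), 'ee_rot': array([-3.141e+00, -2.000e-03, -2.012e+00]), 'force': array([-0.198, -0.294, -0.459]), 'moment': array([ 0.015, -0.034,  0.008]), 'width': np.float64(0.088)}
top red [262 206  17  18 237] [0.5468 0.0124 0.14  ] [ 0.53  -0.002  0.037] [0.579 0.029 0.143]
top blue [147 176  17  16 201] [0.6016 0.2374 0.14  ] [0.587 0.223 0.135] [0.618 0.254 0.145]
top yellow [414 199  12  15 124] [ 0.5675 -0.2754  0.1398] [ 0.555 -0.286  0.137] [ 0.583 -0.264  0.143]
scene red [  8  28  33  13 298] [-0.5714 -0.0055  0.3628] [-0.59  -0.047  0.348] [-0.562  0.043  0.376]
scene red [288 203  16  19 243] [0.5525 0.0061 0.1359] [ 0.421 -0.005  0.001] [0.563 0.196 0.142]
scene blue [245  69  31  38 892] [-0.4977  0.9835 -0.0183] [-0.588  0.968 -0.144] [-0.358  1.212  0.016]
scene blue [  0  71  32  34 658] [-0.5389 -0.0982  0.2167] [-0.582 -0.122  0.163] [-0.526 -0.064  0.262]
scene blue [287  72  24  24 460] [-0.3144  1.1385 -0.0039] [-0.453  1.014 -0.093] [-0.3    1.352  0.016]
scene blue [367 172  14  15 173] [0.6066 0.2272 0.1348] [0.497 0.219 0.001] [0.617 0.491 0.142]
scene yellow [152  56   6  17  60] [-0.5368  0.4265  0.1806] [-0.546  0.411  0.161] [-0.53   0.442  0.22 ]
scene yellow [178 285  23  26 475] [ 0.575  -0.2836  0.1383] [ 0.419 -0.298 -0.001] [ 0.585 -0.198  0.142]
```

View pics/top0.png

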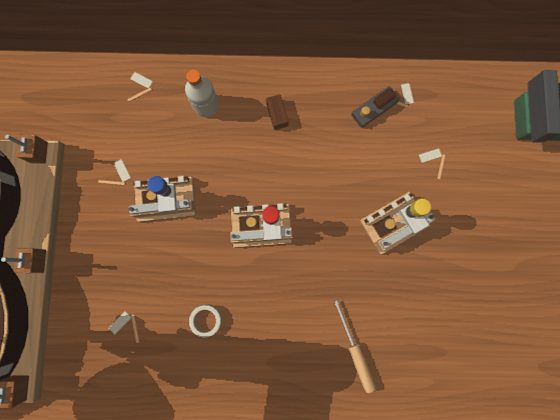

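View pics/scene0.png

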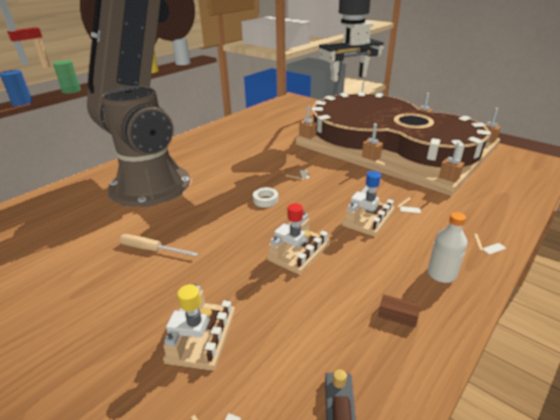

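```bash
python3 - <<'E'
from h import *
f=grab_frame('top'); W=cloud(f)
r,c=slice(195,255),slice(220,300)
cv2.imwrite('pics/crop1.png',cv2.resize(cv2.cvtColor(f['img'],cv2.COLOR_RGB2BGR)[r,c],None,fx=8,fy=8,interpolation=cv2.INTER_CUBIC))
for p in [(222,251),(221,250),(224,252),(214,270)]: print(p,W[p].round(4),f['img'][p])
hsv=cv2.cvtColor(f['img'],cv2.COLOR_RGB2HSV)
m=masks(f)['red']&(W[...,2]>.13); print('knob',m.sum(),W[m].mean(0),(W[m].min(0)+W[m].max(0))/2)
# post head by height
z=W[...,2]; m=np.zeros(z.shape,bool); m[214:230,243:259]=1
m&=(abs(z-.044)<.005); print('head',m.sum(),W[m].mean(0),W[m].min(0),W[m].max(0))
print((z[214:230,243:259]*1000).round().astype(int))
# base tilt: base outline
m=(z>.008)&(z<.16); m[:190]=0;m[260:]=0;m[:,:222]=0;m[:,300:]=0
print(cv2.minAreaRect((W[m][:,:2]).astype(np.float32)))
E
```

```text
(222, 251) [0.5422 0.057  0.0441] [196 150  80]
(221, 250) [0.5445 0.0593 0.0426] [203 156  84]
(224, 252) [0.5379 0.0548 0.0438] [199 152  81]
(214, 270) [0.5471 0.0139 0.1395] [197  60  51]
knob 227 [0.5463324  0.01336482 0.13996581] [0.54654812 0.01387913 0.13950626]
head 80 [0.5424198  0.05809005 0.04416443] [0.53328801 0.04824372 0.04032387] [0.55348093 0.06801284 0.04768236]
[[ 17  16  17  20  17  16  15  16  15  16  17  18  14  16  16  13]
 [ 17  13  13 921  17  16  13  15  17  16  17  14  17  16  20  20]
 [ 22  20  22  20  22  19  21  21  22  22  24  22  20  21  25  15]
 [ 24  22  20  23  24  20  21  40  46  21  23  20  22  24  25  20]
 [ 19  23  22  24  23  44  45  45  46  42  45  21  21  20  20  20]
 [ 23  20  21  21  45  43  45  43  45  42  44  43  20  21  20  22]
 [ 21  21  18  43  45  43  44  43  43  43  45  47  41  20  19  23]
 [ 22  22  22  46  42  43  43  43  45  45  45  46  43  21  20  21]
 [ 23  21  18  45  42  46  43  46  44  45  45  45  45  20  21  20]
 [ 22  18  20  42  46  47  46  43  45  45  43  46  46  21  20  23]
 [ 20  20  19  44  44  45  44  40  47  44  47  43  41  22  21  21]
 [ 21  24  21  21  44  46  42  45  46  48  44  44  19  20  21  19]
 [ 18  19  22  21  21  45  44  45  43  43  42  22  21  22  22  23]
 [ 25  23  21  24  21  23  22  18  19  19  21  21  21  19  21  23]
 [ 23  19  24  21  23  20  22  20  21  19  21  23  24  20  20  23]
 [ 22  20  22  21  23  23  26  22  21  21  24  21  22  21  20  21]]
((0.539638340473175, 0.03815140947699547), (0.09055798500776291, 0.13027110695838928), 5.190796852111816)
```

View pics/crop1.png

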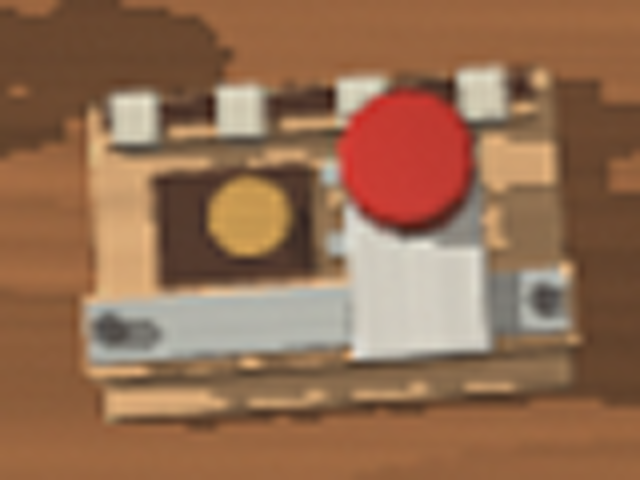

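Call:
{"name": "drive_tool", "arguments": {"moves": [[429, -488, 0, 0, 0, -30.5, -1], [429, -488, 0, 0, 0, -30.5, -1], [429, -488, 0, 0, 0, -30.5, -1], [429, -488, 0, 0, 0, -30.5, -1], [429, -488, 0, 0, 0, -30.5, -1], [429, -488, 0, 0, 0, -30.5, -1], [429, -488, 0, 0, 0, -30.5, -1], [429, -488, 0, 0, 0, -30.5, -1], [429, -488, 0, 0, 0, -30.5, -1], [429, -488, 0, 0, 0, -30.5, -1], [429, -488, 0, 0, 0, -30.5, -1], [429, -488, 0, 0, 0, -30.5, -1]], "grip_force": 35}}

```text
t: 1.65
eef_pos: [0.5466, 0.0125, 0.4041]
ee_rot: [3.141, -0.0, -1.482]
force: [-0.0, 0.7, -0.3]
width: 0.0876
```

```bash
cat > look.py <<'E'
from h import *
import sys
f=grab_frame('wrist'); save(f,sys.argv[1]); W=cloud(f); s=get_state()
print(s['t'],s['eef_pos'],s['ee_rot'],s['force'],s['width'])
m=masks(f)['red']&(abs(W[...,0]-.54)<.05)&(abs(W[...,1]-.03)<.06)
t=m&(W[...,2]>np.percentile(W[m][:,2],90)-.006) if m.sum() else m
print('knob',m.sum(),W[t].mean(0),W[t].min(0),W[t].max(0))
hsv=cv2.cvtColor(f['img'],cv2.COLOR_RGB2HSV)
b=(abs(W[...,2]-.044)<.004)&(np.hypot(W[...,0]-.542,W[...,1]-.058)<.016)
if b.sum(): print('head',b.sum(),W[b].mean(0),W[b].min(0),W[b].max(0))
E
python3 look.py w1.png
```

```text
1.7 [0.54633087 0.01353652 0.40423434] [ 3.14077600e+00 -2.29749619e-05 -1.48133048e+00] [ 0.00265474  0.41796029 -0.39019302] 0.08760526891541123
knob 1143 [0.54815406 0.01177691 0.1386116 ] [ 0.53202667 -0.00395629  0.13373083] [0.56294127 0.02756579 0.14107751]
head 250 [0.54237631 0.0558209  0.042912  ] [0.53178699 0.04572873 0.0404996 ] [0.55277638 0.06622898 0.0452419 ]
```

View pics/w1.png

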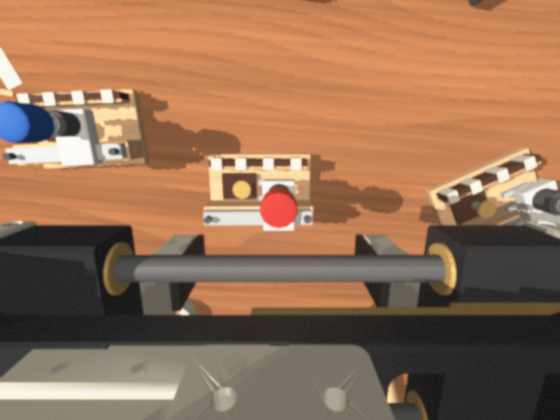

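Call:
{"name": "drive_tool", "arguments": {"moves": [[0, 0, 60, 0, 0, 0, -1], [0, 0, 100, 0, 0, 0, -1], [0, 0, 119, 0, 0, 0, -1], [0, 0, 119, 0, 0, 0, -1], [0, 0, 119, 0, 0, 0, 0.2], [0, 0, 119, 0, 0, 0, 0.2], [0, 0, 119, 0, 0, 0, 1], [0, 0, 119, 0, 0, 0, 1], [0, 0, 119, 0, 0, 0, 1], [0, 0, 119, 0, 0, 0, 1]], "grip_force": 35}}

```text
t: 2.95
eef_pos: [0.5463, 0.0141, 0.2857]
ee_rot: [3.142, -0.0, -1.479]
force: [0.1, 0.3, -0.4]
width: 0.0333
```

Call:
{"name": "drive_tool", "arguments": {"moves": [[0, 0, 4, 0, 0, 0, 1], [0, 0, 8, 0, 0, 0, 1], [0, 0, 12, 0, 0, 0, 1], [0, 0, 15, 0, 0, 0, 1], [0, 0, 15, 0, 0, 0, 1], [0, 0, 15, 0, 0, 0, 1]]}}

```text
t: 3.7
eef_pos: [0.5464, 0.0141, 0.2712]
ee_rot: [-3.141, -0.0, -1.479]
force: [-3.9, -0.7, 9.3]
width: 0.0333
```

```bash
python3 look.py w2.png
```

```text
3.75 [0.54639544 0.01413514 0.27125798] [-3.14115123e+00 -3.14560078e-04 -1.47898829e+00] [-3.32021475 -1.34669847  9.64339265] 0.03303634521047241
knob 2315 [0.54680942 0.01254223 0.12581975] [ 0.53043659 -0.00343121  0.11910018] [0.5726544  0.02730081 0.17506129]
head 526 [0.54385687 0.0547761  0.04281616] [0.53204304 0.04505103 0.04002792] [0.55318642 0.0660873  0.04490076]
```

View pics/w2.png

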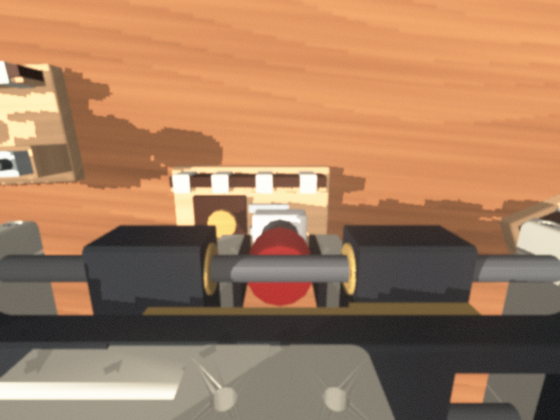

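The red knob (278,265) is held between the pads with the brass head at (222,222). The 9.5 N force matches about 14 mm of press. Next is the slide.

Call:
{"name": "drive_tool", "arguments": {"moves": [[-5, 0, 15, 0, 0, 0, 1], [-10, 0, 15, 0, 0, 0, 1], [-15, 0, 15, 0, 0, 0, 1], [-20, 0, 15, 0, 0, 0, 1], [-24, 0, 15, 0, 0, 0, 1], [-27, 0, 15, 0, 0, 0, 1], [-27, 0, 15, 0, 0, 0, 1], [-27, 0, 15, 0, 0, 0, 1]]}}

```text
t: 4.75
eef_pos: [0.5461, 0.0418, 0.2593]
ee_rot: [-3.134, 0.0, -1.477]
force: [-3.1, -0.6, 25.0]
width: 0.0334
```

My mistake: shifts are relative to the pose at the start of each call, so those rows pressed a further 15 mm into the stop. I'll unload that and look.

Call:
{"name": "drive_tool", "arguments": {"moves": [[0, 0, -3, 0, 0, 0, 1], [0, 0, -6, 0, 0, 0, 1], [0, 0, -6, 0, 0, 0, 1]]}}

```text
t: 5.12
eef_pos: [0.546, 0.0417, 0.2637]
ee_rot: [-3.135, 0.001, -1.478]
force: [4.3, -0.3, 9.9]
width: 0.0331
```

```bash
python3 look.py w3.png; python3 - <<'E'
from h import *
f=grab_frame('scene'); W=cloud(f)
cv2.imwrite('pics/s3.png',cv2.resize(cv2.cvtColor(f['img'],cv2.COLOR_RGB2BGR)[170:280,240:360],None,fx=5,fy=5,interpolation=cv2.INTER_CUBIC))
E
```

```text
5.175 [0.54597925 0.0417447  0.26364951] [-3.13501607e+00  6.02856693e-04 -1.47766980e+00] [ 3.6634158  -1.32998829  8.84658944] 0.03327714356580139
knob 2324 [0.54393676 0.03999618 0.12663105] [0.53481678 0.02287789 0.11984097] [0.57255648 0.05676175 0.16785379]
head 122 [0.54450608 0.0627864  0.04282005] [0.53281616 0.05994739 0.04008138] [0.55191496 0.06659643 0.04462156]
```

View pics/w3.png

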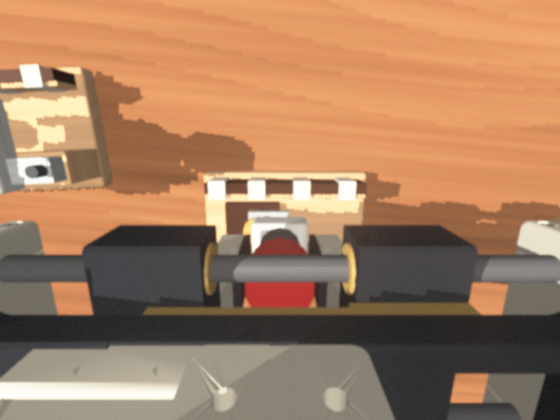

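View pics/s3.png

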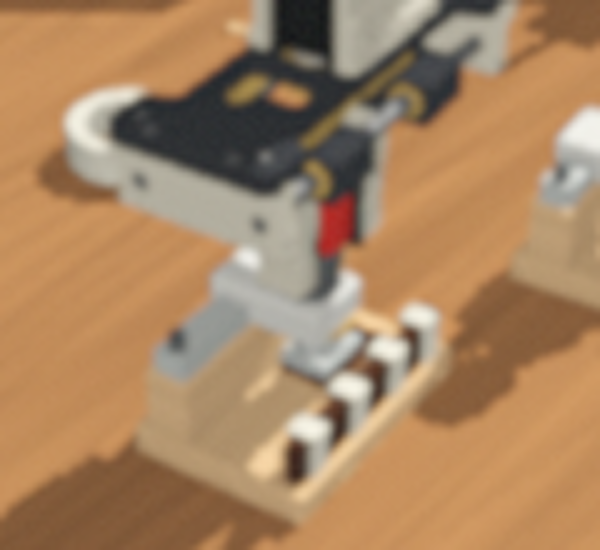

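Call:
{"name": "drive_tool", "arguments": {"moves": [[-1, 0, 0, 0, 0, 0, 1], [-1.5, 0, 0, 0, 0, 0, 1], [-1.5, 0, 0, 0, 0, 0, 1]]}}

```text
t: 5.6
eef_pos: [0.5459, 0.0429, 0.2636]
ee_rot: [-3.135, -0.0, -1.478]
force: [5.1, -3.4, 9.4]
width: 0.0337
```

Call:
{"name": "drive_tool", "arguments": {"moves": [[0, 0, 0, 0, 0, 0, 0.3], [0, 0, 0, 0, 0, 0, -0.2], [0, 0, 0, 0, 0, 0, -1], [0, 0, 0, 0, 0, 0, -1], [0, 0, 0, 0, 0, 0, -1], [0, 0, 0, 0, 0, 0, -1], [0, 0, -40, 0, 0, 0, -1], [0, 0, -90, 0, 0, 0, -1], [0, 0, -140, 0, 0, 0, -1], [0, 0, -140, 0, 0, 0, -1], [0, 0, -140, 0, 0, 0, -1]]}}

```text
t: 6.98
eef_pos: [0.5434, 0.0426, 0.4014]
ee_rot: [3.142, 0.0, -1.479]
force: [-1.2, 0.6, -0.3]
width: 0.0878
```

```bash
python3 look.py w4.png; python3 - <<'E'
from h import *
f=grab_frame('scene'); W=cloud(f)
cv2.imwrite('pics/s4.png',cv2.resize(cv2.cvtColor(f['img'],cv2.COLOR_RGB2BGR)[170:280,240:360],None,fx=5,fy=5,interpolation=cv2.INTER_CUBIC))
for c,m in masks(f).items():
    m=m&(W[...,2]>.1)&(W[...,2]<.15)&(W[...,0]>.4); print(c,m.sum(),np.median(W[m],0),W[m].max(0))
E
```

```text
7.025 [0.54329565 0.04254752 0.40076631] [ 3.14025519e+00 -4.27446267e-05 -1.47942252e+00] [ 0.29116127  0.17982535 -0.66596215] 0.08753190846845663
knob 1078 [0.5453882  0.04113685 0.12964263] [0.52932501 0.02502747 0.12472489] [0.56024482 0.05727522 0.13248381]
head 65 [0.54173135 0.06272282 0.0428633 ] [0.53324701 0.05988169 0.04094934] [0.55110743 0.06647498 0.04467484]
red 227 [0.54981346 0.03504853 0.12680022] [0.56002372 0.05947951 0.13291542]
blue 171 [0.60602758 0.22775032 0.13462953] [0.61775362 0.25329252 0.14180659]
yellow 457 [ 0.57567939 -0.28449499  0.13817303] [ 0.58404844 -0.26511608  0.14244304]
```

View pics/w4.png

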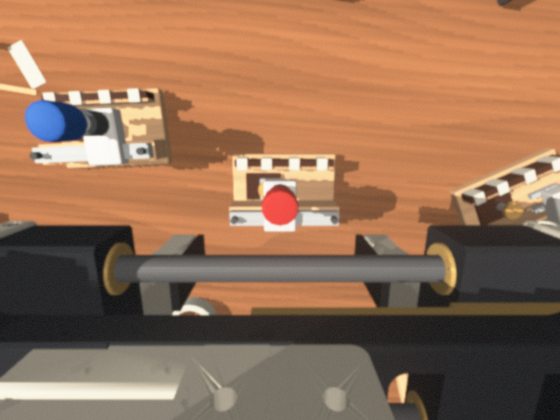

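View pics/s4.png

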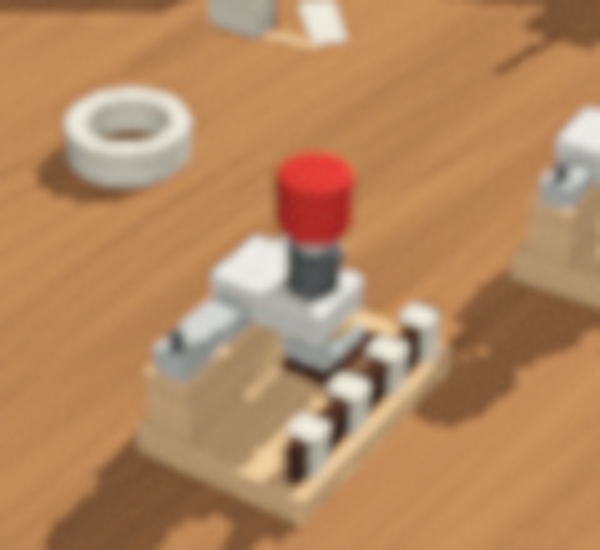

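The red knob (280,205) now rests 9.0 mm lower than it did unpressed (0.1386 → 0.1296), so the hook is caught. The gripper is clear of everything.

```bash
python3 -c "
from station import *; print(job_done())"
```

```text
the job is handed in; nothing more can be done
None
```

The red jig is latched and the job is handed in, at about 7 s on the robot's clock. I gripped the red knob, pressed it about 14 mm, slid it about 29 mm to the post, opened the gripper and backed off 140 mm.

**Last checks:**
- **Latch:** the released knob sits 9.0 mm lower than unpressed, as it should when caught. It is about 15–16 mm from the post.
- **Other knobs:** blue and yellow were not touched. The camera puts them within about 1 mm of where they started, which is its noise.
- **Contact:** the gripper is open and clear of the jig, with no outside force beyond sensor noise.

**One slip:** during the slide I sent the 15 mm downward shift a second time, so the knob was driven onto its press stop. The vertical force read 25 N at the end of that move, and the fingers slipped several millimetres on the knob. I eased off before releasing, and the final pictures show no damage.

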